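# Scrub out a glass beaker and hold the brush up to drip

## Task

Take the bottle brush out of its holder and scrub the inside of the glass beaker with the blue collar: push the bristle tip right down to the bottom of the beaker three times, drawing the tip back up to about the rim between the pushes, without tipping the beaker or shoving it along the worktop. Then lift the brush clear above the beaker, by several centimetres, and hold it there over the beaker's mouth, upright with bristles down and quite still, as if to let it drip off; finish while the gripper is still holding it so. Leave the small beaker, dropper bottle, cotton cup and timer alone.

Things in the scene. Friction and masses are not known exactly. Their poses are not given: they have to be found in the camera images.
- brush: Bottle brush, 192 mm long, about 80 g. Origin: centre of the bristle tip (lower end); z up along it. Rigid blue bristle head 44 mm dia, z 0 to 50 mm; steel stem 6 mm dia to 96; white guard disc 66 mm dia, 96 to 100; round yellow handle 18 mm dia, 100 to 192 (grip it from above at about 160). Starts upright in the holder, guard disc lying on its rim.
- brush_holder: Grey upright sleeve, open at the top, on a round dark foot, fixed to the worktop. Origin: centre of its underside. Foot 92 mm dia, 4 mm high; sleeve 58 mm outside and 52 mm inside dia, rim 102 mm above the worktop.
- beaker: Clear glass beaker with a blue collar just below the rim, about 180 g, free, standing on the worktop and open at the top. Origin at the centre of its underside, z axis up. 68 mm outside diameter (72 mm at the lip), 85 mm high, wall 3 mm, inner floor 4 mm above the origin. The beaker and the brush holder may change places.
- small_beaker: Small clear glass beaker without a collar, 45 mm across and 58 mm high; a bystander. Origin at the centre of its underside.
- dropper_bottle: Amber bottle with a red-brown dropper top, 38 mm across and 111 mm high; a bystander. Origin at the centre of its underside.
- cotton_cup: White plastic cup with cotton balls, 56 mm across and 50 mm high; a bystander. Origin at the centre of its underside.
- timer: White kitchen-type timer with three buttons, 58 x 62 x 20 mm, lying on the worktop; a bystander. Origin at the centre of its underside.
There are look-alikes about, which are no part of the job. What is shaped like the brush but brown is not meant.

How it is judged:
On the way, in this order (a step that is already met when the one before it is completed fails the run):
1. brush tip within 10 mm of the beaker's inner floor, first push (z of brush in the frame of beaker between -0.002 and 0.014 m and horizontal distance between brush and beaker below 0.03 m and angle between beaker's own z axis and vertical below 0.15 rad and contact force between brush and the fingers above 0.3 N), for 0.05 s.
2. brush tip drawn up 46 mm or more above the inner floor (z of brush in the frame of beaker between 0.05 and 0.16 m and horizontal distance between brush and beaker below 0.03 m and angle between beaker's own z axis and vertical below 0.15 rad and contact force between brush and the fingers above 0.3 N), for 0.05 s.
3. brush tip within 10 mm of the beaker's inner floor, second push (all of step 1), for 0.05 s.
4. brush tip drawn up 46 mm or more above the inner floor (all of step 2), for 0.05 s.
5. brush tip within 10 mm of the beaker's inner floor, third push (all of step 3), for 0.05 s.
At the end, for the whole second after the job is handed in: Through the last second: brush tip 30 to 200 mm above the beaker's rim and within 30 mm of its axis, brush upright within 0.15 rad, held by the fingers only, slower than 20 mm/s and 0.15 rad/s; beaker upright on the worktop, under 40 mm from its start (z of brush in the frame of beaker between 0.115 and 0.285 m and horizontal distance between brush and beaker below 0.03 m and angle between brush's own z axis and vertical below 0.15 rad and contact force between brush and the fingers above 0.3 N and contact force between brush and beaker below 0.1 N and contact force between brush and brush_holder below 0.1 N and linear speed of brush below 0.02 m/s and angular speed of brush below 0.15 rad/s and angle between beaker's own z axis and vertical below 0.1 rad and height (world z) of beaker below 0.008 m and distance of beaker from where it was at the start of the episode below 0.04 m); the arm keeps its last pose, push and grip.
It fails at once if the beaker is tipped by more than 0.35 rad (angle between beaker's own z axis and vertical above 0.35 rad).
It fails at once if the beaker is shoved more than 40 mm (distance of beaker from where it was at the start of the episode above 0.04 m).
It fails at once if the small beaker, dropper bottle, cotton cup or timer is moved more than 20 mm (distance of any of small_beaker, dropper_bottle, cotton_cup, timer from where it was at the start of the episode above 0.02 m).
It also fails if it takes over 54 s, if anything falls off the work surface, if the arm or the gripper's body presses on something with over 40 N, if the wrist force passes 120 N, or if a joint passes its speed limit or range.

## Robot

A 6-joint arm with a two-finger parallel gripper is mounted at the origin on a cart in front of the work surface, level with it; the furniture and walls round the work are solid. World frame = base frame: x ahead of the robot, y to its left, z up, the work surface at z = 0. Lengths are in m, angles in rad, forces in N, time in s.
With the tool pointing down it reaches from about 0.325 to 0.9 m from the base axis. Payload 6.1 kg.
Tool frame: the origin (TCP) lies at the centre of the arm's flange, where the gripper is bolted on; the fingertips stand 173 mm ahead of it and the grasp point (between the pads) lies 155 mm ahead of it; z points along the fingers, x is the direction in which the jaws open and shut, and the axes are right-handed (so a half turn about z gives the same grasp; the last joint's range is limited). The gripper opens to 85 mm and grips with 20 to 120 N. Pads are 22 mm wide; open, the fingers measure 114 mm over their backs; the gripper's body (76 mm by 85 mm) begins 54 mm behind the grasp point. The pads swing forward as they close: fully open they stand 13 mm farther back than shut.
Start: joints at [1.009, 0.22, 1.526, -0, 1.395, -0.126], TCP at [0.264, 0.567, 0.405] pointing down, gripper open.
Joint ranges: [-2.98, 2.98], [-0.91, 2.08], [0.09, 2.57], [-1.24, 4.39], [0.2, 2.65], [-2.68, 2.68]. Speed limits (rad/s): [2.57, 2.57, 3.01, 3.14, 3.14, 3.14].

## Interface

Orientations are given as [roll, pitch, yaw] about the fixed x, y, z axes, in that order (R = Rz(yaw) Ry(pitch) Rx(roll)).
In Python, from bench import bot, optics, finish_job gives the robot as it stands.
- The arm moves only by the tool apply_moves, never from a script. Its argument "motion" is a list of rows, each an object with "linear": the shift along the tool's x, y, z in m, a list of three; "turn": the turn, a rotation vector about the tool's x, y, z in degrees, a list of three. A call has 1 to 12 rows; each row shifts and turns the commanded pose from where the row before left it, along the tool's axes as they then stand; what a row does not reach is not made up. A row lasts 1/12 s, in which the tool goes at most 41.7 mm and 7.16 degrees, less where a joint would pass 70% of its speed; a pose out of reach is approached as far as the arm can. A call is refused whole if a number of a shift passes 0.0417 or a number of a turn 7.16, either way. A call with a gripper value outside its range is refused whole. "jaw" is the closure in counts, from 0 (fully open) to 255 (shut), set as the call begins (left out, the last holds). The fingers move at their own pace and stop on an object; "grip_force" is the grip in N (left out, the last holds). Time passes only in rows, so rows that do not move let the fingers close. It gives the time, the measured TCP pose, the force and the opening at its end, in the units of the state.
- bot.read_state(): the state, without advancing time (a new reading comes with each control period).
- optics.grab_frame(name): name is "scene" or "top" or "wrist"; returns the picture (480x640x3 uint8, red, green, blue); there is no depth.
- optics.calibration(name): a dict with "fx", "fy", "cx", "cy" (pixels), "D" ([k1, k2, p1, p2, k3] as OpenCV has them; the pictures are not rectified), "world_to_cam" (4x4, takes a point from world to camera coordinates). Camera axes: x right, y down, z forward; pixel columns grow to the right and rows downward; lengths in m; the calibration is good to about 2 mm. A picture is of the moment at which its call begins: read the wrist's pose just before it. calibration takes no time and is no camera call; for the wrist camera it gives the pose at the moment of the call.
- finish_job(): hands the job in, once; it reports no verdict.
The state is a dict: "time": time; "joint_pos": joint angles; "qvel": joint speeds; "effort": joint torques, N m; "position": TCP position; "orientation": TCP orientation; "wrist_force": force on the tool from outside, world axes, zero at the start; "ft_torque": the same for the moment, N m; "gripper_width": opening from 0.0 (shut) to 1.0 (fully open).
Only numpy, scipy, OpenCV 4.12 (cv2) and the standard library are available. Lean on these libraries where they do the work, as an engineer would, in place of code of your own. Each camera call takes 0.05 s, during which the arm holds its last target. There are 200 camera calls.

## Working session

There is one attempt and no reset: what is moved stays moved. The work goes in short steps, Python scripts to look and compute and a tool call to move; the robot and the scene stay as the last step left them, time stands still between calls to the robot, and variables do not carry over. Pictures are saved under pics/ and viewed, about 8 in all and at most 12, crops included, and the job is handed in when it is done.

Besides the shell and the picture viewer there is one more tool, called after ">>>" as name([rows], argument=value, ...), one row to a line, values as JSON. apply_moves: Moves the arm, as the interface text tells. Its arguments: {"type":"object","properties":{"motion":{"type":"array"},"jaw":{"type":"number"},"grip_force":{"type":"number"}},"required":["motion"]}

```bash
mkdir -p pics; cat > h.py <<'E'
import numpy as np, cv2
from bench import bot, optics, finish_job
def snap(cam,name,crop=None,scale=1):
    im=optics.grab_frame(cam); cv2.imwrite(f'pics/raw_{name}.png',im[:,:,::-1])
    if crop: x0,y0,x1,y1=crop; im=im[y0:y1,x0:x1]
    if scale!=1: im=cv2.resize(im,None,fx=scale,fy=scale,interpolation=cv2.INTER_CUBIC)
    cv2.imwrite(f'pics/{name}.png',im[:,:,::-1])
def KD(c): return np.array([[c['fx'],0,c['cx']],[0,c['fy'],c['cy']],[0,0,1]]),np.array(c['D'])
def ray(cam,uv,z,c=None):
    c=c or optics.calibration(cam); K,D=KD(c); T=np.array(c['world_to_cam'])
    p=cv2.undistortPoints(np.array([[uv]],float),K,D)[0,0]
    R=T[:3,:3]; o=-R.T@T[:3,3]; d=R.T@np.array([p[0],p[1],1]); return o+d*(z-o[2])/d[2]
def proj(cam,P,c=None):
    c=c or optics.calibration(cam); K,D=KD(c); T=np.array(c['world_to_cam'])
    return cv2.projectPoints(np.array(P,float).reshape(-1,1,3),cv2.Rodrigues(T[:3,:3])[0],T[:3,3],K,D)[0][:,0]
E
python3 - <<'E'
from h import *
snap('scene','s1');snap('top','t1')
print(bot.read_state())
for n in('scene','top'):
    c=optics.calibration(n);T=np.array(c['world_to_cam']);print(n,c['fx'],-T[:3,:3].T@T[:3,3])
E
```

```text
{'time': 0.1, 'joint_pos': array([ 1.00884149e+00,  2.21142992e-01,  1.52748128e+00, -4.15958985e-06,
        1.39471396e+00, -1.26085529e-01]), 'qvel': array([ 8.75278086e-04, -1.60672173e-03, -3.79428196e-03,  4.47381815e-05,
       -1.53448076e-03,  6.62045081e-04]), 'effort': array([ 1.77399761e-03, -4.98242962e+01, -3.90544975e+01, -1.16854030e-04,
        5.59410444e-03,  1.22011866e-05]), 'position': array([0.26374101, 0.56636169, 0.40371919]), 'orientation': array([-3.14137721e+00,  1.73223854e-03,  1.13492794e+00]), 'wrist_force': array([-0.63517147,  0.11039152,  0.42388599]), 'ft_torque': array([ 0.00476019,  0.00895953, -0.07114944]), 'gripper_width': 0.999977459301275}
scene 448.58879915680296 [ 0.06061489 -0.31216807  0.54842752]
top 476.1703346623649 [0.34516554 0.11496448 1.11911336]
```

View pics/s1.png

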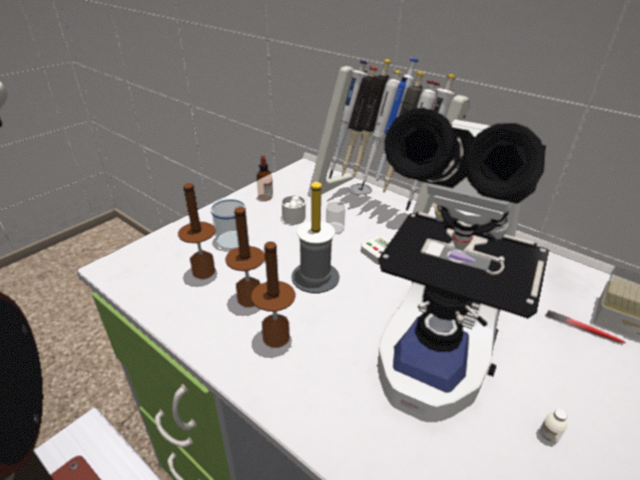

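View pics/t1.png

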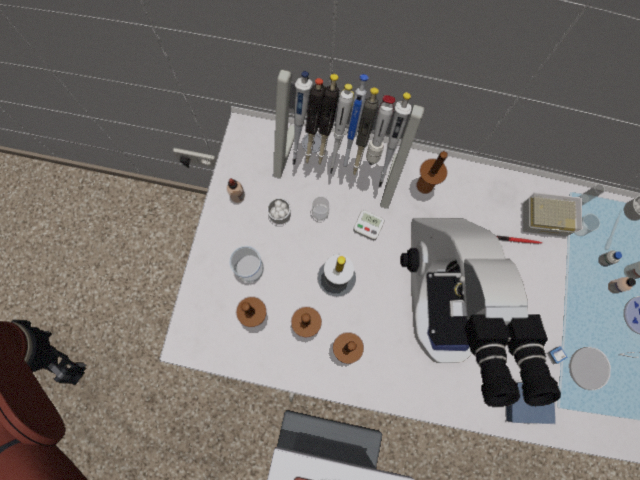

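Scene view: the yellow-handled brush stands in the grey holder at scene (316,230), top (339,270). The beaker with a blue collar is at scene (229,225), top (247,265). The brown brushes at scene (197,230), (241,255) and (272,290) are look-alikes. The small beaker without a collar is at scene (335,217). I'll confirm this in enlarged crops.

```bash
python3 - <<'E'
import cv2
a=cv2.imread('pics/raw_s1.png')[170:300,180:350];b=cv2.imread('pics/raw_t1.png')[180:380,190:390]
a=cv2.resize(a,None,fx=4.7,fy=4.7,interpolation=2);b=cv2.resize(b,None,fx=3,fy=3,interpolation=2)
cv2.imwrite('pics/a.png',a[:600,:800]);cv2.imwrite('pics/b.png',b)
E
```

```text
(no output)
```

View pics/a.png

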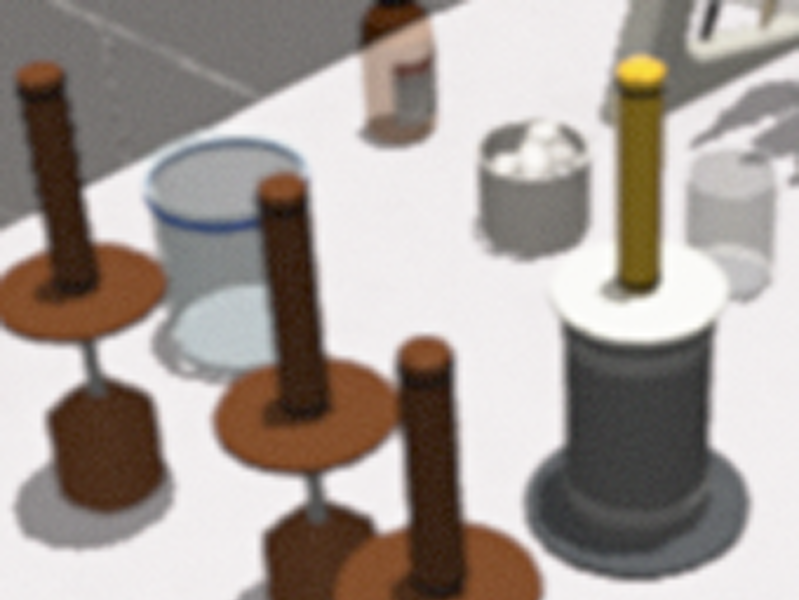

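View pics/b.png

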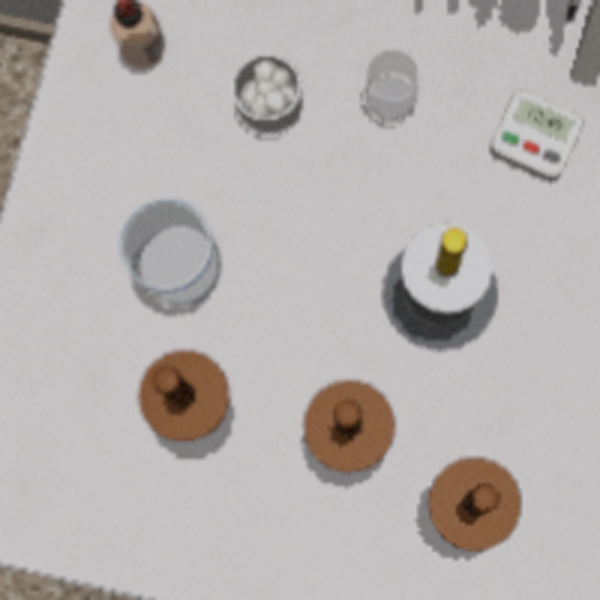

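```bash
python3 - <<'E'
from h import *
T=lambda u,v,z:print('top',ray('top',(u/3+190,v/3+180),z).round(4))
S=lambda u,v,z:print('scn',ray('scene',(u/4.7+180,v/4.7+170),z).round(4))
print('brush');T(455,240,.198);T(448,268,.106);T(440,291,.004);S(640,74,.198);S(640,291,.106);S(637,505,.004)
print('beaker');T(168,246,.085);T(174,262,.004);S(225,184,.085);S(245,328,.004)
print('brown');T(167,381,.192);T(184,396,.1);T(348,414,.192);T(350,426,.1);T(484,497,.192);T(475,504,.1)
print('cup');T(267,90,.05);print('sb');T(391,75,.058);print('dropper');T(127,10,.111);print('timer');T(537,133,.02)
E
```

```text
brush
top [0.5561 0.1014 0.198 ]
top [0.5558 0.1009 0.106 ]
top [0.5575 0.1019 0.004 ]
scn [0.5514 0.0969 0.198 ]
scn [0.5538 0.0979 0.106 ]
scn [0.5522 0.097  0.004 ]
beaker
top [0.5318 0.3065 0.085 ]
top [0.5348 0.3136 0.004 ]
scn [0.5245 0.2983 0.085 ]
scn [0.5314 0.3062 0.004 ]
brown
top [0.4253 0.2652 0.192 ]
top [0.4255 0.2656 0.1   ]
top [0.4299 0.1457 0.192 ]
top [0.4304 0.1455 0.1   ]
top [0.3968 0.0494 0.192 ]
top [0.3959 0.0481 0.1   ]
cup
top [0.6766 0.268  0.05  ]
sb
top [0.7071 0.1748 0.058 ]
dropper
top [0.6969 0.3775 0.111 ]
timer
top [0.6974 0.0519 0.02  ]
```

>>> apply_moves([
  {"linear": [-0.012,0.018,0]},
  {"linear": [-0.018,0.028,0]},
  {"linear": [-0.02,0.031,0]},
  {"linear": [-0.02,0.031,0]},
  {"linear": [-0.02,0.031,0]},
  {"linear": [-0.02,0.031,0]},
  {"linear": [-0.02,0.031,0]},
  {"linear": [-0.02,0.031,0]},
  {"linear": [-0.02,0.031,0]},
  {"linear": [-0.02,0.031,0]},
  {"linear": [-0.02,0.031,0]},
  {"linear": [-0.02,0.031,0]},
], jaw=0, grip_force=60)

```text
validation failed for argument at $.mo...
```

>>> apply_moves([
  {"linear": [-0.02,0.031,0]},
  {"linear": [-0.02,0.031,0]},
  {"linear": [-0.017,0.026,0]},
  {"linear": [-0.012,0.018,0]},
  {"linear": [0,0,0]},
  {"linear": [0,0,0]},
  {"linear": [0,0,0]},
])

```text
validation failed for argument at $.mo...
```

```bash
python3 - <<'E'
from h import *
s=bot.read_state();print(s['time'],s['position'],s['orientation'])
c=optics.calibration('wrist');snap('wrist','w1')
for P in([.555,.099,.198],[.555,.099,.106],[.531,.306,.085]):print(proj('wrist',P,c))
import pickle;pickle.dump(c,open('c1.pkl','wb'))
E
```

```text
0.1 [0.26374101 0.56636169 0.40371919] [-3.14137721e+00  1.73223854e-03  1.13492794e+00]
[[ 30.51445051 679.93482384]]
[[ 61.71986788 611.22685281]]
[[202.31561418 548.39939954]]
```

View pics/w1.png

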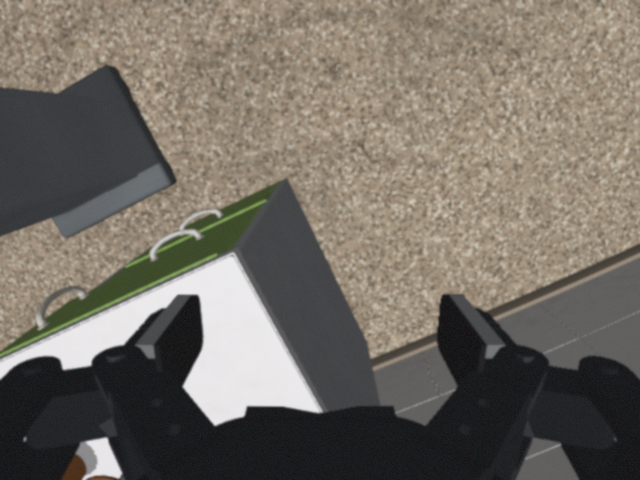

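The moves were refused because each row also needs "turn". The wrist picture only shows the bench edge and the jaws at (180,340) and (460,340). Resending the moves with turns.

>>> apply_moves([
  {"linear": [-0.012,0.018,0],"turn": [0,0,0]},
  {"linear": [-0.018,0.028,0],"turn": [0,0,0]},
  {"linear": [-0.02,0.031,0],"turn": [0,0,0]},
  {"linear": [-0.02,0.031,0],"turn": [0,0,0]},
  {"linear": [-0.02,0.031,0],"turn": [0,0,0]},
  {"linear": [-0.02,0.031,0],"turn": [0,0,0]},
  {"linear": [-0.02,0.031,0],"turn": [0,0,0]},
  {"linear": [-0.02,0.031,0],"turn": [0,0,0]},
  {"linear": [-0.02,0.031,0],"turn": [0,0,0]},
  {"linear": [-0.02,0.031,0],"turn": [0,0,0]},
  {"linear": [-0.02,0.031,0],"turn": [0,0,0]},
  {"linear": [-0.02,0.031,0],"turn": [0,0,0]},
], jaw=0, grip_force=60)

```text
time: 1.15
position: [0.49, 0.2061, 0.4046]
orientation: [-3.141, 0.0, 1.135]
wrist_force: [1.3, 0.7, -1.1]
gripper_width: 0.999
```

>>> apply_moves([
  {"linear": [-0.02,0.03,0],"turn": [0,0,0]},
  {"linear": [-0.02,0.03,0],"turn": [0,0,0]},
  {"linear": [-0.018,0.026,0],"turn": [0,0,0]},
  {"linear": [-0.0116,0.018,0],"turn": [0,0,0]},
  {"linear": [0,0,0],"turn": [0,0,0]},
  {"linear": [0,0,0],"turn": [0,0,0]},
  {"linear": [0,0,0],"turn": [0,0,0]},
  {"linear": [0,0,0],"turn": [0,0,0]},
])

```text
time: 1.82
position: [0.5539, 0.1017, 0.4045]
orientation: [-3.141, -0.0, 1.136]
wrist_force: [-0.6, 0.8, 0.6]
gripper_width: 1.001
```

```bash
python3 - <<'E'
from h import *
s=bot.read_state();print(s['time'],s['position'],s['orientation'])
c=optics.calibration('wrist');snap('wrist','w2')
for P in([.555,.099,.198],[.555,.099,.106],[.531,.306,.085]):print(proj('wrist',P,c))
import pickle;pickle.dump(c,open('c1.pkl','wb'))
E
```

```text
1.8167 [0.55386119 0.10171298 0.40452513] [-3.14093010e+00 -1.45157261e-05  1.13611372e+00]
[[316.24479799 276.43789867]]
[[317.30088101 228.26702102]]
[[567.5948438  72.7147044]]
```

View pics/w2.png

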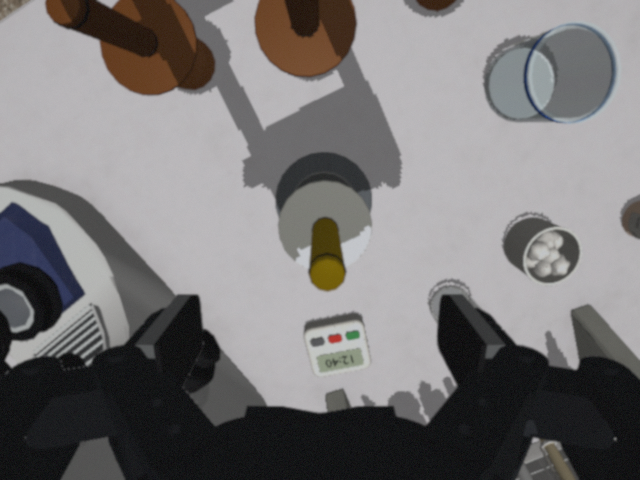

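Wrist view: the yellow handle top is at (327,273), the disc centre at (325,225) and the beaker rim centre at (571,73).

```bash
python3 - <<'E'
from h import *;import pickle
c=pickle.load(open('c1.pkl','rb'))
for uv,z in(((327,272),.198),((325,225),.106),((571,73),.085)):print(ray('wrist',uv,z,c))
E
```

```text
[0.55510673 0.1045529  0.198     ]
[0.55512592 0.10484291 0.106     ]
[0.53217109 0.30834284 0.085     ]
```

>>> apply_moves([
  {"linear": [0.001,0,0.01],"turn": [0,0,0]},
  {"linear": [0,0,0.02],"turn": [0,0,0]},
  {"linear": [0,0,0.02],"turn": [0,0,0]},
  {"linear": [0,0,0.018],"turn": [0,0,0]},
  {"linear": [0,0,0.01],"turn": [0,0,0]},
  {"linear": [0,0,0.0055],"turn": [0,0,0]},
  {"linear": [0,0,0],"turn": [0,0,0]},
  {"linear": [0,0,0],"turn": [0,0,0]},
  {"linear": [0,0,0],"turn": [0,0,0]},
])

```text
time: 2.62
position: [0.5553, 0.1019, 0.3225]
orientation: [3.14, -0.001, 1.135]
wrist_force: [0.2, -0.3, 0.5]
gripper_width: 0.999
```

>>> apply_moves([
  {"linear": [0,0,0],"turn": [0,0,0]},
  {"linear": [0,0,0],"turn": [0,0,0]},
  {"linear": [0,0,0],"turn": [0,0,0]},
  {"linear": [0,0,0],"turn": [0,0,0]},
  {"linear": [0,0,0],"turn": [0,0,0]},
  {"linear": [0,0,0],"turn": [0,0,0]},
  {"linear": [0,0,0],"turn": [0,0,0]},
  {"linear": [0,0,0],"turn": [0,0,0]},
  {"linear": [0,0,0],"turn": [0,0,0]},
  {"linear": [0,0,0],"turn": [0,0,0]},
  {"linear": [0,0,0],"turn": [0,0,0]},
  {"linear": [0,0,0],"turn": [0,0,0]},
], jaw=255, grip_force=60)

```text
time: 3.62
position: [0.5548, 0.1017, 0.3212]
orientation: [-3.141, 0.0, 1.135]
wrist_force: [-0.4, -0.5, 0.5]
gripper_width: 0.192
```

>>> apply_moves([
  {"linear": [0,0,-0.005],"turn": [0,0,0]},
  {"linear": [0,0,-0.01],"turn": [0,0,0]},
  {"linear": [0,0,-0.016],"turn": [0,0,0]},
  {"linear": [0,0,-0.02],"turn": [0,0,0]},
  {"linear": [0,0,-0.02],"turn": [0,0,0]},
  {"linear": [0,0,-0.02],"turn": [0,0,0]},
  {"linear": [0,0,-0.02],"turn": [0,0,0]},
  {"linear": [0,0,-0.015],"turn": [0,0,0]},
  {"linear": [0,0,-0.009],"turn": [0,0,0]},
  {"linear": [0,0,0],"turn": [0,0,0]},
  {"linear": [0,0,0],"turn": [0,0,0]},
  {"linear": [0,0,0],"turn": [0,0,0]},
])

```text
time: 4.62
position: [0.5545, 0.1017, 0.455]
orientation: [-3.14, 0.001, 1.135]
wrist_force: [0.2, 1.2, -0.5]
gripper_width: 0.198
```

```bash
python3 - <<'E'
from h import *
s=bot.read_state();p=s['position'];print(s['time'],p,s['orientation'],s['gripper_width'])
bz=p[2]-.3152
for cam in('scene','top'):print(proj(cam,[[p[0],p[1],bz+h] for h in(0,.05,.1,.192)]).round(1).tolist())
snap('scene','s2',(180,80,360,215),4.4)
optics.grab_frame
im=optics.grab_frame('top');cv2.imwrite('pics/raw_t2.png',im[:,:,::-1])
E
```

```text
4.6167 [0.55450882 0.10171479 0.45500806] [-3.13992939e+00  8.37814617e-04  1.13497996e+00] 0.19805286147594642
[[314.9, 214.5], [315.1, 188.5], [315.3, 160.4], [315.8, 101.7]]
[[339.7, 266.7], [341.1, 261.6], [342.7, 256.0], [346.0, 244.0]]
```

View pics/s2.png

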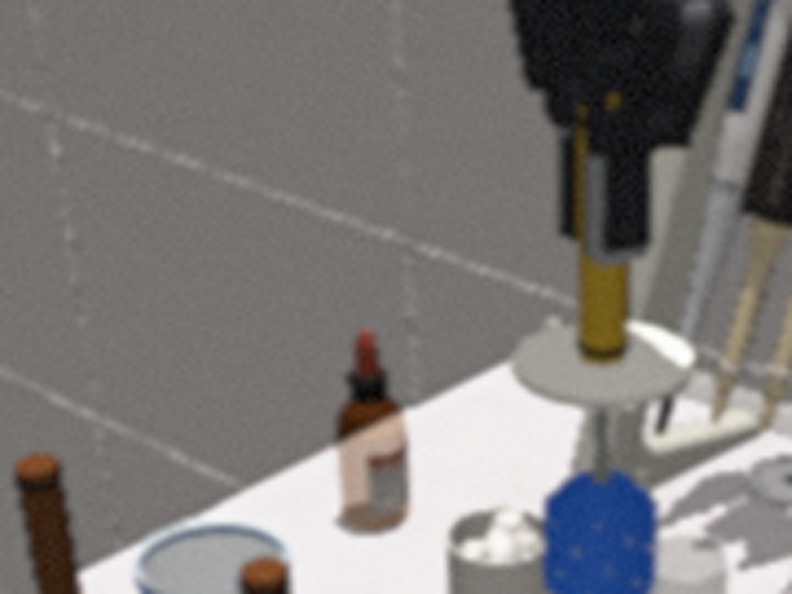

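The brush is gripped upright and well clear of the holder: disc at crop (603,363), bristle head at (600,530). Next, over the beaker.

>>> apply_moves([
  {"linear": [0.0105,-0.0065,0],"turn": [0,0,0]},
  {"linear": [0.021,-0.0129,0],"turn": [0,0,0]},
  {"linear": [0.0245,-0.0151,0],"turn": [0,0,0]},
  {"linear": [0.0245,-0.0151,0],"turn": [0,0,0]},
  {"linear": [0.0245,-0.0151,0],"turn": [0,0,0]},
  {"linear": [0.0245,-0.0151,0],"turn": [0,0,0]},
  {"linear": [0.021,-0.0129,0],"turn": [0,0,0]},
  {"linear": [0.0158,-0.0097,0],"turn": [0,0,0]},
  {"linear": [0.0088,-0.0054,0],"turn": [0,0,0]},
  {"linear": [0,0,0],"turn": [0,0,0]},
  {"linear": [0,0,0],"turn": [0,0,0]},
  {"linear": [0,0,0],"turn": [0,0,0]},
])

```text
time: 5.72
position: [0.5311, 0.3053, 0.4559]
orientation: [-3.142, 0.001, 1.135]
wrist_force: [-0.4, -0.5, -1.2]
gripper_width: 0.196
```

```bash
python3 - <<'E'
from h import *
s=bot.read_state();p=s['position'];print(s['time'],p,s['orientation'],s['gripper_width'])
bz=p[2]-.3152;print(bz)
a=optics.grab_frame('scene');b=optics.grab_frame('wrist');c=optics.calibration('wrist')
a=cv2.resize(a[100:260,170:290],(450,600),interpolation=2);b=cv2.resize(b[130:430,200:440],(350,438),interpolation=2)
o=np.zeros((600,800,3),np.uint8);o[:,:450]=a;o[:438,450:]=b
th=np.linspace(0,2*np.pi,60)
q=proj('scene',[[p[0]+.022*np.cos(t),p[1]+.022*np.sin(t),bz] for t in th]); q=(q-[170,100])*3.75
cv2.polylines(o,[q.round().astype(int)],True,(255,0,0))
q=proj('scene',[[.531+.036*np.cos(t),.307+.036*np.sin(t),.085] for t in th]); q=(q-[170,100])*3.75
cv2.polylines(o,[q.round().astype(int)],True,(0,255,0))
cv2.imwrite('pics/v3.png',o[:,:,::-1])
E
```

```text
5.7167 [0.53110375 0.305253   0.45586924] [-3.14150226e+00  9.02940798e-04  1.13451784e+00] 0.19583545992495582
0.1406692412713531
```

View pics/v3.png

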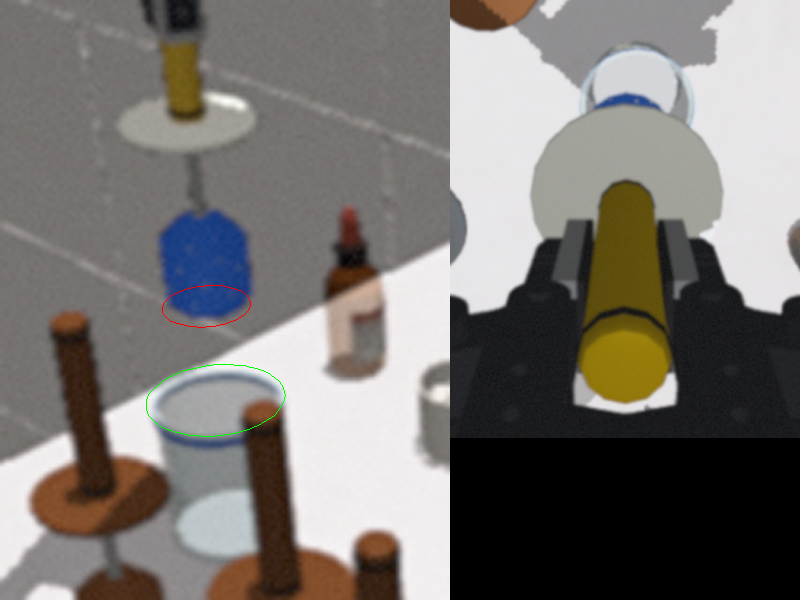

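The head and rim agree with the projections to about 2 mm in the scene view. The wrist view puts the rim about 5 mm to tool +x (rim centre x 637 against bristles 628). I'll shift 3 mm and descend in two stages.

>>> apply_moves([
  {"linear": [0.003,0,0.005],"turn": [0,0,0]},
  {"linear": [0,0,0.015],"turn": [0,0,0]},
  {"linear": [0,0,0.02],"turn": [0,0,0]},
  {"linear": [0,0,0.02],"turn": [0,0,0]},
  {"linear": [0,0,0.015],"turn": [0,0,0]},
  {"linear": [0,0,0.005],"turn": [0,0,0]},
  {"linear": [0,0,0],"turn": [0,0,0]},
  {"linear": [0,0,0],"turn": [0,0,0]},
])

```text
time: 6.48
position: [0.5326, 0.3084, 0.3766]
orientation: [3.141, -0.0, 1.134]
wrist_force: [0.8, 0.2, -0.5]
gripper_width: 0.195
```

```bash
python3 - <<'E'
from h import *
s=bot.read_state();p=s['position'];print(s['time'],p,s['wrist_force'])
a=optics.grab_frame('scene');b=optics.grab_frame('top')
a=cv2.resize(a[150:260,180:280],(500,550),interpolation=2);b=cv2.resize(b[215:315,220:280],(300,500),interpolation=2)
o=np.zeros((550,800,3),np.uint8);o[:,:500]=a;o[:500,500:]=b
cv2.imwrite('pics/v4.png',o[:,:,::-1])
E
```

```text
6.4833 [0.53256824 0.30841947 0.37661819] [ 0.78732623  0.22711336 -0.4693475 ]
```

View pics/v4.png

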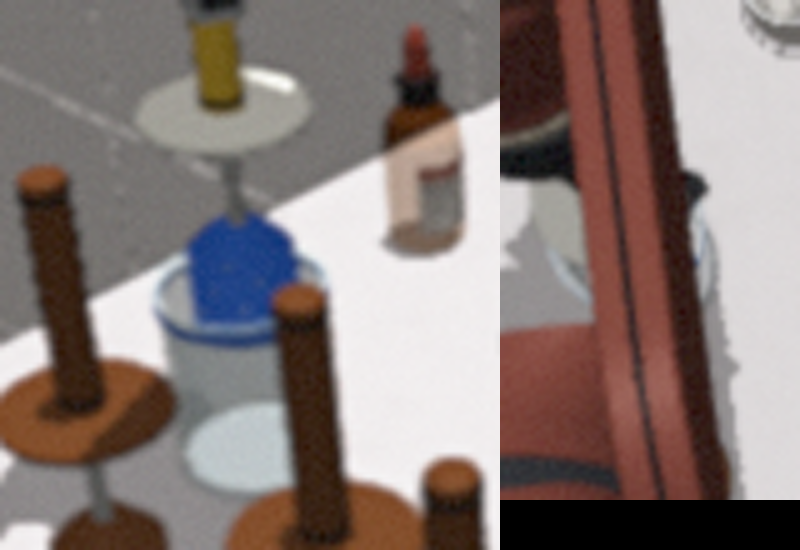

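In the scene view the bristles (x 188–298) are centred in the rim (x 157–327). The top view is blocked by the arm. First push now.

>>> apply_moves([
  {"linear": [0,0,0.008],"turn": [0,0,0]},
  {"linear": [0,0,0.015],"turn": [0,0,0]},
  {"linear": [0,0,0.015],"turn": [0,0,0]},
  {"linear": [0,0,0.01],"turn": [0,0,0]},
  {"linear": [0,0,0.005],"turn": [0,0,0]},
  {"linear": [0,0,0],"turn": [0,0,0]},
  {"linear": [0,0,0],"turn": [0,0,0]},
  {"linear": [0,0,0],"turn": [0,0,0]},
  {"linear": [0,0,0],"turn": [0,0,0]},
])

```text
time: 7.33
position: [0.5326, 0.3088, 0.3244]
orientation: [3.14, -0.001, 1.135]
wrist_force: [-0.5, 0.8, -1.0]
gripper_width: 0.196
```

>>> apply_moves([
  {"linear": [0,0,0.003],"turn": [0,0,0]},
  {"linear": [0,0,0],"turn": [0,0,0]},
  {"linear": [0,0,0],"turn": [0,0,0]},
  {"linear": [0,0,0],"turn": [0,0,0]},
  {"linear": [0,0,0],"turn": [0,0,0]},
])

```text
time: 7.75
position: [0.5323, 0.3087, 0.3203]
orientation: [3.142, -0.0, 1.135]
wrist_force: [0.0, 0.2, -0.7]
gripper_width: 0.197
```

```bash
python3 - <<'E'
from h import *
s=bot.read_state();p=s['position'];print(s['time'],p,s['wrist_force'],s['ft_torque'])
a=optics.grab_frame('scene')
a=cv2.resize(a[180:260,180:280],(750,600),interpolation=2)
cv2.imwrite('pics/v5.png',a[:,:,::-1])
E
```

```text
7.75 [0.53227728 0.30865942 0.32028604] [ 0.01422984  0.15472276 -0.69943051] [ 0.05717785 -0.01585953  0.01432581]
```

View pics/v5.png

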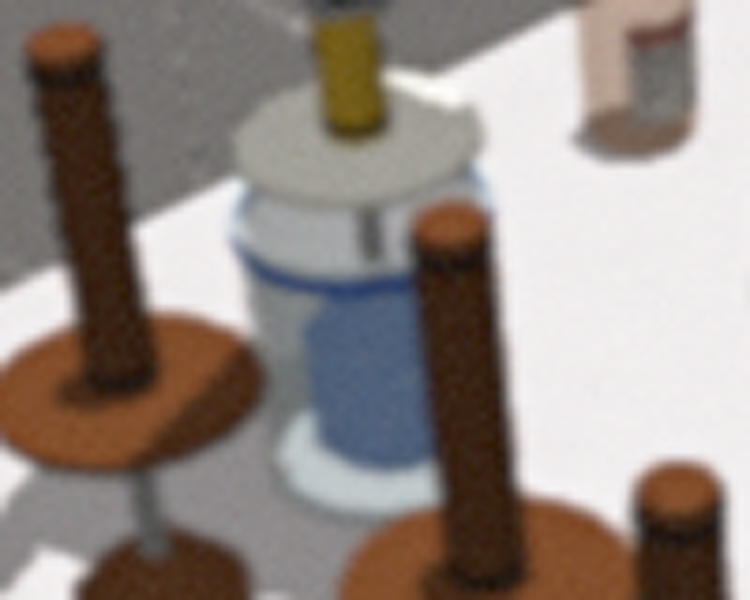

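The brush is seated near the floor (bristle bottom at crop (390,467), inside the floor ellipse) and the beaker hasn't moved. Drawing up to the rim, then the second and third pushes.

>>> apply_moves([
  {"linear": [0,0,-0.008],"turn": [0,0,0]},
  {"linear": [0,0,-0.016],"turn": [0,0,0]},
  {"linear": [0,0,-0.018],"turn": [0,0,0]},
  {"linear": [0,0,-0.018],"turn": [0,0,0]},
  {"linear": [0,0,-0.012],"turn": [0,0,0]},
  {"linear": [0,0,-0.005],"turn": [0,0,0]},
  {"linear": [0,0,0],"turn": [0,0,0]},
  {"linear": [0,0,0],"turn": [0,0,0]},
  {"linear": [0,0,0],"turn": [0,0,0]},
])

```text
time: 8.55
position: [0.5319, 0.3085, 0.3958]
orientation: [-3.14, 0.002, 1.135]
wrist_force: [0.1, -0.0, -0.0]
gripper_width: 0.198
```

>>> apply_moves([
  {"linear": [0,0,0.008],"turn": [0,0,0]},
  {"linear": [0,0,0.016],"turn": [0,0,0]},
  {"linear": [0,0,0.018],"turn": [0,0,0]},
  {"linear": [0,0,0.018],"turn": [0,0,0]},
  {"linear": [0,0,0.012],"turn": [0,0,0]},
  {"linear": [0,0,0.005],"turn": [0,0,0]},
  {"linear": [0,0,0],"turn": [0,0,0]},
  {"linear": [0,0,0],"turn": [0,0,0]},
  {"linear": [0,0,0],"turn": [0,0,0]},
  {"linear": [0,0,0],"turn": [0,0,0]},
])

```text
time: 9.38
position: [0.5322, 0.3086, 0.32]
orientation: [-3.141, 0.0, 1.135]
wrist_force: [0.3, -0.1, 0.2]
gripper_width: 0.195
```

>>> apply_moves([
  {"linear": [0,0,-0.008],"turn": [0,0,0]},
  {"linear": [0,0,-0.016],"turn": [0,0,0]},
  {"linear": [0,0,-0.018],"turn": [0,0,0]},
  {"linear": [0,0,-0.018],"turn": [0,0,0]},
  {"linear": [0,0,-0.012],"turn": [0,0,0]},
  {"linear": [0,0,-0.005],"turn": [0,0,0]},
  {"linear": [0,0,0],"turn": [0,0,0]},
  {"linear": [0,0,0],"turn": [0,0,0]},
  {"linear": [0,0,0],"turn": [0,0,0]},
])

```text
time: 10.13
position: [0.5319, 0.3085, 0.3958]
orientation: [-3.14, 0.002, 1.135]
wrist_force: [-0.3, -0.1, -0.8]
gripper_width: 0.193
```

>>> apply_moves([
  {"linear": [0,0,0.008],"turn": [0,0,0]},
  {"linear": [0,0,0.016],"turn": [0,0,0]},
  {"linear": [0,0,0.018],"turn": [0,0,0]},
  {"linear": [0,0,0.018],"turn": [0,0,0]},
  {"linear": [0,0,0.012],"turn": [0,0,0]},
  {"linear": [0,0,0.005],"turn": [0,0,0]},
  {"linear": [0,0,0],"turn": [0,0,0]},
  {"linear": [0,0,0],"turn": [0,0,0]},
  {"linear": [0,0,0],"turn": [0,0,0]},
  {"linear": [0,0,0],"turn": [0,0,0]},
])

```text
time: 10.97
position: [0.5323, 0.3087, 0.3202]
orientation: [3.142, -0.0, 1.135]
wrist_force: [-0.1, -0.1, -1.0]
gripper_width: 0.189
```

>>> apply_moves([
  {"linear": [0,0,-0.008],"turn": [0,0,0]},
  {"linear": [0,0,-0.016],"turn": [0,0,0]},
  {"linear": [0,0,-0.02],"turn": [0,0,0]},
  {"linear": [0,0,-0.02],"turn": [0,0,0]},
  {"linear": [0,0,-0.02],"turn": [0,0,0]},
  {"linear": [0,0,-0.02],"turn": [0,0,0]},
  {"linear": [0,0,-0.02],"turn": [0,0,0]},
  {"linear": [0,0,-0.018],"turn": [0,0,0]},
  {"linear": [0,0,-0.012],"turn": [0,0,0]},
  {"linear": [0,0,-0.006],"turn": [0,0,0]},
  {"linear": [0,0,0],"turn": [0,0,0]},
  {"linear": [0,0,0],"turn": [0,0,0]},
])

```text
time: 11.97
position: [0.5322, 0.3087, 0.4797]
orientation: [-3.141, 0.0, 1.135]
wrist_force: [0.1, 0.1, -1.8]
gripper_width: 0.191
```

>>> apply_moves([
  {"linear": [0,0,0],"turn": [0,0,0]},
  {"linear": [0,0,0],"turn": [0,0,0]},
  {"linear": [0,0,0],"turn": [0,0,0]},
  {"linear": [0,0,0],"turn": [0,0,0]},
  {"linear": [0,0,0],"turn": [0,0,0]},
  {"linear": [0,0,0],"turn": [0,0,0]},
  {"linear": [0,0,0],"turn": [0,0,0]},
  {"linear": [0,0,0],"turn": [0,0,0]},
  {"linear": [0,0,0],"turn": [0,0,0]},
  {"linear": [0,0,0],"turn": [0,0,0]},
])

```text
time: 12.8
position: [0.5322, 0.3087, 0.4802]
orientation: [3.142, -0.0, 1.135]
wrist_force: [0.1, 0.0, 0.4]
gripper_width: 0.192
```

```bash
python3 - <<'E'
from h import *
s=bot.read_state();p=s['position'];print(s['time'],p,abs(s['qvel']).max(),s['gripper_width'])
a=optics.grab_frame('scene')
a=cv2.resize(a[90:260,170:290],(423,600),interpolation=2)
cv2.imwrite('pics/v6.png',a[:,:,::-1])
E
```

```text
12.8 [0.53224837 0.30866964 0.48023563] 0.001501680589757132 0.19223917594788473
```

View pics/v6.png

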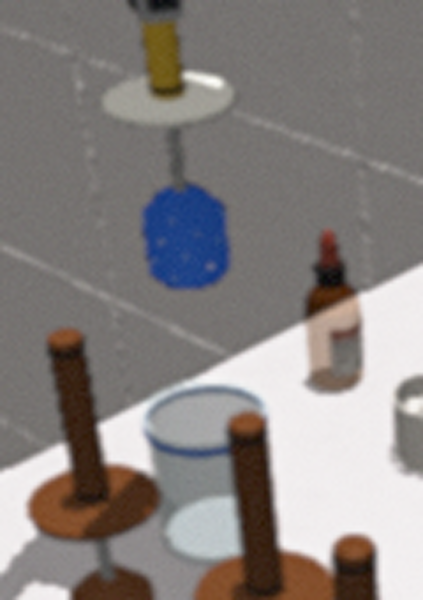

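The brush hangs upright and still above the beaker (bristles at (186,238), rim at (205,420)), and the beaker hasn't moved.

```bash
python3 -c "
from bench import finish_job;print(finish_job())"
```

```text
the job is handed in; nothing more can be done
None
```

I took the yellow brush from its holder and pushed it three times to the bottom of the blue-collared beaker. I drew the tip up to about the rim between pushes, then lifted it and handed the job in with the brush held over the beaker's mouth. The hand-in gave no verdict.

**Pushes:** I estimated the tip height from the arm's pose at the grasp. It came to about 5 mm above the beaker's underside on each push (inner floor at 4 mm) and about 80 mm between pushes. A picture taken during the first push agreed; the second and third rest on the arm's readings alone. Wrist force read 2 N or less after each of these moves.

**Final hold:** The tip is about 80 mm above the rim, with the arm still and the brush gripped (opening 0.19). The last picture shows the brush upright over the beaker, and the beaker standing where it was.

**Disagreements:** The three cameras differed by up to about 1 cm on the beaker's position. I used a compromise and a 3 mm correction from the wrist camera. The top view over the beaker was blocked by the arm, so centring there was checked only from the scene camera. The first move calls were refused for a missing "turn" field and then resent. I did not check the bystanders afterwards, but the arm did not go near them.

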